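# Change over the specimens on the microscope light stage

### The job

One of the two specimen containers, the open glass dish or the lidded jar, is on the round plate of the light stage and the other is on the wooden stand: swap them, so that each finally stands upright where the other was, in the middle of the round plate or of the stand's card. The fossil must stay in the dish, so carry the dish level and set both containers down gently without dropping them. Leave everything else on the table where it is, including the spare jar and the spare dish.

Things in the scene. Friction and masses are not known exactly. Their poses are not given: they have to be found in the camera images.
- dish: The open, straight-walled round glass dish to be swapped: 56 mm outside diameter, 34 mm high, wall 3 mm, floor 4 mm, about 0.1 kg, with the small fossil lying loose in it. It starts near the middle of either the stage plate or the stand's card; the jar starts on the other one. Origin at the centre of its underside, z up.
- jar: The closed glass jar to be swapped: round, 46 mm diameter, 70 mm high including its screw cap (a little narrower than the body), paper label, about 0.16 kg. It starts upright near the middle of either the stage plate or the stand's card. Origin at the centre of its underside, z up.
- fossil: Small brown fossil tooth, about 20 x 13 x 17 mm, lying loose on the floor of the dish. Origin at the centre of its underside.
- stage_plate (a point): Centre of the top of the round grey-rimmed white plate (96 mm diameter) of the light stage, 30 mm above the table. The light stage is a fixed cream-white box, 28 mm high, reaching from 80 mm in front of this point (-x) to 120 mm behind it (+x) and 75 mm to either side (y); its rear 45 mm is a raised housing 57 mm high. Axes: those of the stage.
- stand_card (a point): Centre of the top of the square white card (86 mm) on the fixed stepped wooden stand, 30 mm above the table. The stand is 115 x 115 mm at its foot. Axes: those of the stand.
- spare_jar: Bystander: a second jar just like the jar, standing on the table in front of the wooden stand (on the robot's side of it). Origin at the centre of its underside.
- spare_dish: Bystander: an empty dish just like the dish, standing on the table in front of the light stage (on the robot's side of it). Origin at the centre of its underside.
- wash_bottle: Bystander: white plastic bottle, 68 mm diameter, 170 mm high, standing at the left of the table. Origin at the centre of its underside.
- well_plate: Bystander: flat clear plastic plate with twelve round wells, 126 (x) x 84 (y) x 18 mm, lying on the table near its middle line, beyond the gap between stage and stand. Origin at the centre of its underside.
- tweezers: Bystander: dark steel tweezers, 128 mm long (x) x 20 mm, 8 mm thick, lying at the left of the table, pointing roughly away from the robot. Origin at the middle of the underside.
- brush: Bystander: slim wooden-handled brush, 140 mm long (along its x), 10 mm thick, lying on the table behind the wooden stand (far side from the robot). Origin near its middle, on the underside.
- card_box: Bystander: small white card box, 90 (x) x 70 (y) x 35 mm, at the right of the table. Origin at the centre of its underside.

How it is judged:
By the outcome, as a careful person would: the job done as asked, in the order asked, and still so for the second after the job is handed in, with the robot touching nothing.
It also fails if it takes over 70 s, if anything falls off the work surface, if the arm or the gripper's body presses on something with over 40 N, if the wrist force passes 120 N, or if a joint passes its speed limit or range.

### The arm

A 6-joint arm with a two-finger parallel gripper is mounted at the origin on the work surface. World frame = base frame: x ahead of the robot, y to its left, z up, the work surface at z = 0. Lengths are in m, angles in degrees, forces in N, time in s.
With the tool pointing down it reaches from about 0.3 to 0.95 m from the base axis. Payload 3.1 kg.
Tool frame: the origin (TCP) lies midway between the tips of the shut fingers; the grasp point (between the pads) lies 19 mm behind it; z points along the fingers, y is the line along which they close (so a half turn about z gives the same grasp; the last joint's range is limited). The gripper opens to 85 mm and grips with 20 to 120 N. Pads are 22 mm wide; open, the fingers measure 114 mm over their backs; the gripper's body (76 mm by 85 mm) begins 54 mm behind the grasp point. The pads swing forward as they close: fully open they stand 13 mm farther back than shut.
Start: joints at [71.064, 17.653, 93.61, -0, 68.738, -3.994], TCP at [0.161, 0.604, 0.231] pointing down, gripper open.
Joint ranges: [-175.34, 175.34], [-45.06, 112.39], [2.9, 150.54], [-68.45, 248.45], [3.09, 151.38], [-168.51, 168.51]. Speed limits (degrees/s): [159.86, 159.86, 180, 180, 180, 180].

### API

Orientations are given as a 3x3 rotation matrix whose columns are the frame's x, y, z axes.
In Python, from cell import robot, optics, workorder gives the robot as it stands.
- The arm moves only by the tool move_arm, never from a script. Its argument "moves" is a list of rows, each an object of numbers: "dx", "dy", "dz": the shift along the tool's x, y, z in cm; "twist": the turn about the tool's z in degrees. In form: [{"dx": .., "dy": .., "dz": .., "twist": ..}, ...]. A call has exactly 10 rows; each row shifts and turns the commanded pose from where the row before left it, along the tool's axes as they then stand; what a row does not reach is not made up. A row lasts 1/12 s, in which the tool goes at most 41.7 mm and 7.16 degrees, less where a joint would pass 70% of its speed; a pose out of reach is approached as far as the arm can. A call is refused whole if a number of a shift passes 4.17 or a number of a turn 7.16, either way. A call with a gripper value outside its range is refused whole. "jaw" is the closure, from 0 (fully open) to 1 (shut), set as the call begins (left out, the last holds). The fingers move at their own pace and stop on an object; the grip force is fixed at half the most. Time passes only in rows, so rows that do not move let the fingers close, or fill a call up. It gives the time, the measured TCP pose, the force, the opening and the grip force at its end, in the units of the state.
- robot.observe(): the state, without advancing time (a new reading comes with each control period).
- optics.snapshot(name): name is "scene" or "top"; returns the picture (384x512x3 uint8, red, green, blue); there is no depth.
- optics.calibration(name): a dict with "fov_y" (degrees; the focal length in pixels is half the picture's height over the tangent of half this angle, whatever the lens; pixels are square), "cx", "cy" (the principal point, pixels), "D" ([k1, k2, p1, p2, k3] as OpenCV has them; the pictures are not rectified), "camera_from_world" (4x4, takes a point from world to camera coordinates). Camera axes: x right, y down, z forward; pixel columns grow to the right and rows downward; lengths in m; the calibration is good to about 2 mm. A picture is of the moment at which its call begins. calibration takes no time and is no camera call.
- workorder.job_done(): hands the job in; it is judged then, once.
The state is a dict: "t": time; "joint_pos": joint angles; "joint_velocities": joint speeds; "joint_torque": joint torques, N m; "tcp_pos": TCP position; "tool_rot": TCP orientation; "contact_force": force on the tool from outside, world axes, zero at the start; "wrist_torque": the same for the moment, N m; "gripper_width": finger opening in m; "finger_force": force on a finger pad.
Only numpy, scipy, OpenCV 4.12 (cv2) and the standard library are available. Lean on these libraries where they do the work, as an engineer would, in place of code of your own. Each camera call takes 0.05 s, during which the arm holds its last target. There are 200 camera calls.

## Working session

There is one attempt and no reset: what is moved stays moved. The work goes in short steps, Python scripts to look and compute and a tool call to move; the robot and the scene stay as the last step left them, time stands still between calls to the robot, and variables do not carry over. Pictures are saved under pics/ and viewed, at most 10 in all, crops included, and the job is handed in when it is done.

Besides the shell and the picture viewer there is one more tool, called by a JSON object that holds its "api" and its "payload", one argument or row to a line. move_arm: Moves the arm, as the interface text tells. Its arguments: {"type":"object","properties":{"moves":{"type":"array"},"jaw":{"type":"number"}},"required":["moves"]}

```bash
mkdir -p pics; ls; python3 - <<'E'
from cell import robot, optics
import cv2
o=robot.observe();print(o['t'],o['tcp_pos'],o['tool_rot'],o['gripper_width'])
for n in("scene","top"):
    cv2.imwrite(f"pics/{n}0.png",optics.snapshot(n)[:,:,::-1]);print(optics.calibration(n))
E
```

```text
pics
0.0 [0.16092449 0.60307102 0.23003922] [[-9.66172201e-01  2.57896730e-01 -7.44222688e-04]
 [ 2.57897756e-01  9.66169756e-01 -2.17949889e-03]
 [ 1.56959814e-04 -2.29770461e-03 -9.99997348e-01]] 0.08576842021467208
{'fov_y': 47.721048265348344, 'cx': 252.58401491081293, 'cy': 192.93929963993347, 'D': array([-0.10721421,  0.        ,  0.        ,  0.        ,  0.        ]), 'camera_from_world': array([[-0.75541631,  0.65496097, -0.01929572,  0.40331042],
       [ 0.42499175,  0.46733643, -0.77522814, -0.17914981],
       [-0.49872658, -0.59382051, -0.63138657,  1.57239359],
       [ 0.        ,  0.        ,  0.        ,  1.        ]])}
{'fov_y': 57.855817272541614, 'cx': 259.32180916383896, 'cy': 191.82156493943796, 'D': array([-0.07166389,  0.        ,  0.        ,  0.        ,  0.        ]), 'camera_from_world': array([[-2.08773031e-02, -9.99781522e-01, -1.02275822e-03,
         1.93963968e-02],
       [-9.83111732e-01,  2.07152157e-02, -1.81830149e-01,
         5.48624296e-01],
       [ 1.81811610e-01, -2.79063752e-03, -9.83329421e-01,
         1.06696023e+00],
       [ 0.00000000e+00,  0.00000000e+00,  0.00000000e+00,
         1.00000000e+00]])}
```

View pics/top0.png

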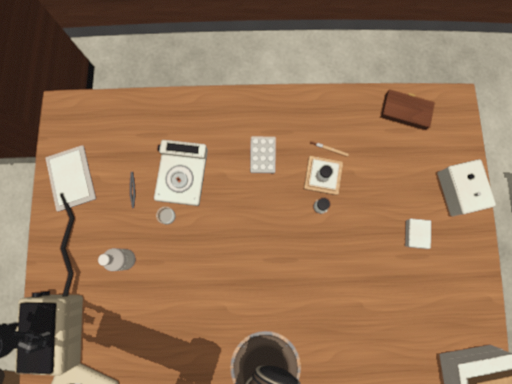

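View pics/scene0.png

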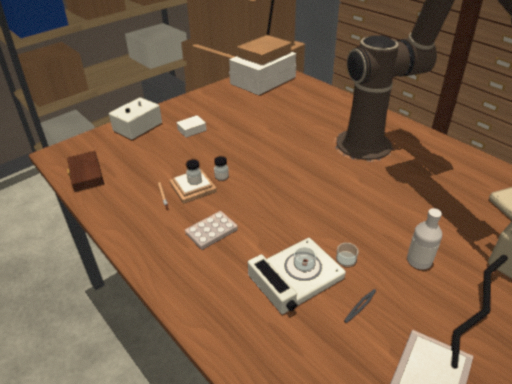

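Top view: the dish is on the stage at about (179,180) and the jar on the stand at about (324,173). The spare dish is at (166,215), the spare jar at (321,205). The scene view agrees: dish at (303,262), jar at (193,172). Next I'll enlarge both.

```bash
cat > h.py <<'E'
import numpy as np, cv2
from cell import robot, optics
def cal(n):
    c=optics.calibration(n); f=192/np.tan(np.radians(c['fov_y']/2))
    return np.array([[f,0,c['cx']],[0,f,c['cy']],[0,0,1.]]),c['D'],c['camera_from_world']
def px2w(n,uv,z):
    K,D,T=cal(n); p=cv2.undistortPoints(np.array([[uv]],float),K,D)[0,0]
    d=T[:3,:3].T@np.array([p[0],p[1],1]); o=-T[:3,:3].T@T[:3,3]
    return o+d*(z-o[2])/d[2]
def w2px(n,P):
    K,D,T=cal(n); return cv2.projectPoints(np.array(P,float).reshape(-1,1,3),cv2.Rodrigues(T[:3,:3])[0],T[:3,3],K,D)[0][:,0]
def crop(img,u,v,w,h,s):
    return cv2.resize(img[v:v+h,u:u+w],None,fx=s,fy=s,interpolation=cv2.INTER_CUBIC)
E
python3 - <<'E'
from h import *
t=cv2.imread('pics/top0.png'); s=cv2.imread('pics/scene0.png')
a=np.hstack([crop(t,145,135,66,96,6),crop(t,290,135,66,96,6)])
cv2.imwrite('pics/ctop.png',a)
b=np.hstack([crop(s,245,225,120,90,3.3),crop(s,160,145,80,60,4.95)])
cv2.imwrite('pics/cscene.png',b);print(a.shape,b.shape)
E
```

```text
(576, 792, 3) (297, 792, 3)
```

View pics/ctop.png

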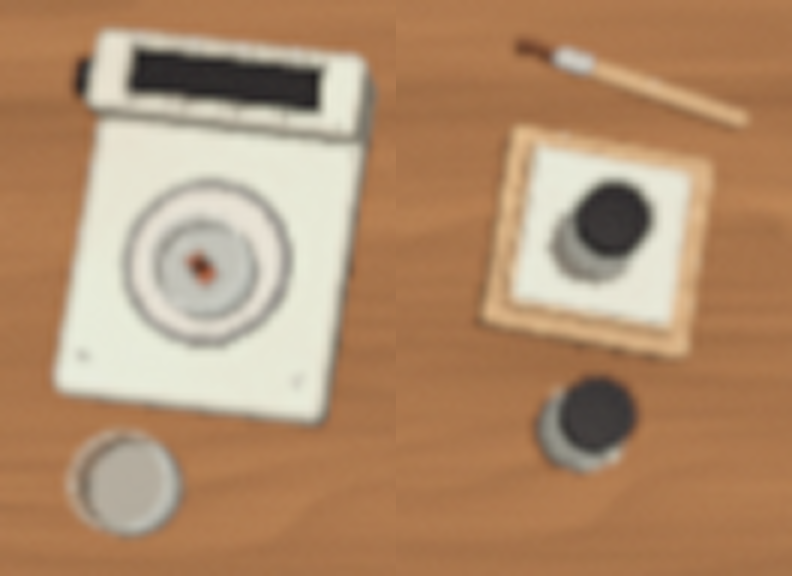

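View pics/cscene.png

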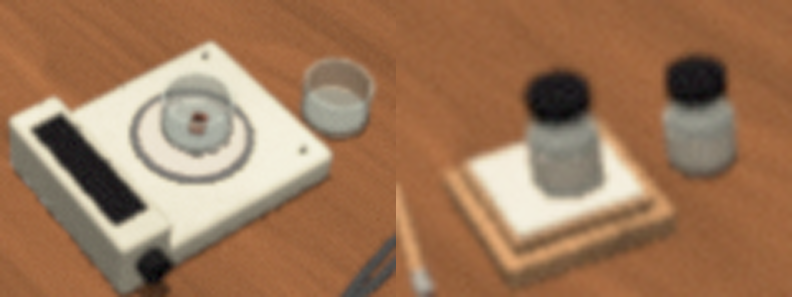

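The fossil is near the dish's centre, at crop (201,267). The plate ring is centred at crop (208,262) and the dish rim near (206,268). The jar cap is at (613,219), and the card corners are at about (533,145), (692,178), (668,327) and (512,299).

```bash
python3 - <<'E'
from h import *
def T(x,y,z,o=145): 
    u=((x-(396 if o==290 else 0))+.5)/6-.5+o; v=(y+.5)/6-.5+135
    return px2w('top',(u,v),z)
def S(x,y,z,right):
    k,ou,ov,x0=(4.95,160,145,396) if right else (3.3,245,225,0)
    return px2w('scene',((x-x0+.5)/k-.5+ou,(y+.5)/k-.5+ov),z)
r=lambda n,p:print(n,np.round(np.array(p)*1000,1))
Tm=cal('top')[2]; r('cam',-Tm[:3,:3].T@Tm[:3,3])
r('plate T',T(208,262,.03)); r('plate S',S(193,137,.03,0))
r('plate l,r',[T(124,262,.03),T(291,262,.03)])
r('dish rim T',T(206,268,.062)); r('fossil T',T(201,267,.045))
r('dish rim S',S(198,94,.064,0))
c=[T(533,145,.03,290),T(692,178,.03,290),T(668,327,.03,290),T(512,299,.03,290)]
r('card',c); r('card c',np.mean(c,0))
c=[S(589,129,.03,1),S(467,166,.03,1),S(521,243,.03,1),S(648,198,.03,1)]
r('cardS',c); r('card c',np.mean(c,0))
r('jar T',T(613,219,.1,290)); r('jar S',S(558,87,.1,1))
r('spare jar T',T(597,414,.07,290)); r('spare jar S',S(695,72,.07,1))
r('spare dish T',T(125,482,.03)); r('spare dish S',S(339,80,.034,0))
r('stage front corners',[T(56,388,.028),T(325,422,.028)]); r('stage top of housing',[T(98,30,.057),T(368,65,.057)])
E
```

```text
cam [ 345.8   11.  1148.9]
plate T [604.  272.1  30. ]
plate S [605.  277.1  30. ]
plate l,r [[605.  319.   30. ]
 [602.9 226.   30. ]]
dish rim T [593.3 265.7  62. ]
fossil T [597.8 272.4  45. ]
dish rim S [594.4 269.3  64. ]
card [[ 661.3 -171.9   30. ]
 [ 640.6 -259.7   30. ]
 [ 556.6 -241.1   30. ]
 [ 574.  -156.    30. ]]
card c [ 608.1 -207.2   30. ]
cardS [[ 563.  -234.2   30. ]
 [ 645.1 -254.8   30. ]
 [ 663.4 -165.2   30. ]
 [ 578.2 -148.4   30. ]]
card c [ 612.4 -200.7   30. ]
jar T [ 601.  -200.1  100. ]
jar S [ 602.3 -200.4  100. ]
spare jar T [ 503.4 -191.8   70. ]
spare jar S [ 504.6 -191.3   70. ]
spare dish T [482.7 315.   30. ]
spare dish S [479.6 315.9  34. ]
stage front corners [[535.5 355.2  28. ]
 [513.7 206.6  28. ]]
stage top of housing [[730.6 330.3  57. ]
 [706.5 180.2  57. ]]
```

{"api": "move_arm", "payload": {
  "moves": [
    {"dx": 1.2,"dy": -1.2},
    {"dx": 2.3,"dy": -2.4},
    {"dx": 2.3,"dy": -2.4},
    {"dx": 2.3,"dy": -2.4},
    {"dx": 2.3,"dy": -2.4},
    {"dx": 2.3,"dy": -2.4},
    {"dx": 2.3,"dy": -2.4},
    {"dx": 2.3,"dy": -2.4},
    {"dx": 2.3,"dy": -2.4},
    {"dx": 2.3,"dy": -2.4}
  ],
  "jaw": 0
}}

```text
schema error: expected keys dx, dy, dz, twist
```

{"api": "move_arm", "payload": {
  "moves": [
    {"dx": 2.3,"dy": -2.4},
    {"dx": 2.3,"dy": -2.4},
    {"dx": 2.3,"dy": -2.4},
    {"dx": 2.3,"dy": -2.4},
    {"dx": 2.3,"dy": -2.4},
    {"dx": 2.3,"dy": -2.4},
    {"dx": 2.3,"dy": -2.4},
    {"dx": 2.3,"dy": -2.4},
    {"dx": 2.3,"dy": -2.4},
    {"dx": 2.3,"dy": -2.4}
  ]
}}

```text
schema error: expected keys dx, dy, dz, twist
```

{"api": "move_arm", "payload": {
  "moves": [
    {"dx": 2.3,"dy": -2.4},
    {"dx": 2.3,"dy": -2.4},
    {"dx": 2.3,"dy": -2.4},
    {"dx": 2.3,"dy": -2.4},
    {"dx": 2.3,"dy": -2.4},
    {"dx": 2.3,"dy": -2.4},
    {"dx": 2.3,"dy": -2.4},
    {"dx": 1.4,"dy": -1.5},
    {"dx": 0.9,"dy": -0.9},
    {}
  ]
}}

```text
schema error: expected keys dx, dy, dz, twist
```

{"api": "move_arm", "payload": {
  "moves": [
    {"dx": 1.2,"dy": -1.2,"dz": 0,"twist": 0},
    {"dx": 2.3,"dy": -2.4,"dz": 0,"twist": 0},
    {"dx": 2.3,"dy": -2.4,"dz": 0,"twist": 0},
    {"dx": 2.3,"dy": -2.4,"dz": 0,"twist": 0},
    {"dx": 2.3,"dy": -2.4,"dz": 0,"twist": 0},
    {"dx": 2.3,"dy": -2.4,"dz": 0,"twist": 0},
    {"dx": 2.3,"dy": -2.4,"dz": 0,"twist": 0},
    {"dx": 2.3,"dy": -2.4,"dz": 0,"twist": 0},
    {"dx": 2.3,"dy": -2.4,"dz": 0,"twist": 0},
    {"dx": 2.3,"dy": -2.4,"dz": 0,"twist": 0}
  ],
  "jaw": 0
}}

```text
t: 0.93
tcp_pos: [-0.1103, 0.4386, 0.2309]
tool_rot: [[-0.966, 0.258, -0.0], [0.258, 0.966, -0.001], [-0.0, -0.001, -1.0]]
contact_force: [-0.3, 0.3, 0.5]
gripper_width: 0.0854
finger_force: 0.0
```

{"api": "move_arm", "payload": {
  "moves": [
    {"dx": 2.3,"dy": -2.4,"dz": 0,"twist": 0},
    {"dx": 2.3,"dy": -2.4,"dz": 0,"twist": 0},
    {"dx": 2.3,"dy": -2.4,"dz": 0,"twist": 0},
    {"dx": 2.3,"dy": -2.4,"dz": 0,"twist": 0},
    {"dx": 2.3,"dy": -2.4,"dz": 0,"twist": 0},
    {"dx": 2.3,"dy": -2.4,"dz": 0,"twist": 0},
    {"dx": 2.3,"dy": -2.4,"dz": 0,"twist": 0},
    {"dx": 2.3,"dy": -2.4,"dz": 0,"twist": 0},
    {"dx": 2.3,"dy": -2.4,"dz": 0,"twist": 0},
    {"dx": 2.3,"dy": -2.4,"dz": 0,"twist": 0}
  ]
}}

```text
t: 1.77
tcp_pos: [-0.3943, 0.2661, 0.231]
tool_rot: [[-0.966, 0.258, 0.0], [0.258, 0.966, -0.0], [-0.0, -0.0, -1.0]]
contact_force: [-1.3, 0.6, 0.2]
gripper_width: 0.0854
finger_force: 0.0
```

I got the sign of dx wrong, so the arm went to the far left side. No contact was felt. I'll go back around the base.

{"api": "move_arm", "payload": {
  "moves": [
    {"dx": -2.4,"dy": 2.4,"dz": 0,"twist": 0},
    {"dx": -2.4,"dy": 2.4,"dz": 0,"twist": 0},
    {"dx": -2.4,"dy": 2.4,"dz": 0,"twist": 0},
    {"dx": -2.4,"dy": 2.4,"dz": 0,"twist": 0},
    {"dx": -2.4,"dy": 2.4,"dz": 0,"twist": 0},
    {"dx": -2.4,"dy": 2.4,"dz": 0,"twist": 0},
    {"dx": -2.4,"dy": 2.4,"dz": 0,"twist": 0},
    {"dx": -2.4,"dy": 2.4,"dz": 0,"twist": 0},
    {"dx": -2.4,"dy": 2.4,"dz": 0,"twist": 0},
    {"dx": -2.4,"dy": 2.4,"dz": 0,"twist": 0}
  ]
}}

```text
t: 2.6
tcp_pos: [-0.0979, 0.4376, 0.231]
tool_rot: [[-0.966, 0.258, -0.0], [0.258, 0.966, -0.0], [-0.0, -0.0, -1.0]]
contact_force: [0.0, -0.3, 0.0]
gripper_width: 0.0854
finger_force: 0.0
```

{"api": "move_arm", "payload": {
  "moves": [
    {"dx": -3.3,"dy": 0.2,"dz": 0,"twist": 0},
    {"dx": -3.3,"dy": 0.2,"dz": 0,"twist": 0},
    {"dx": -3.3,"dy": 0.2,"dz": 0,"twist": 0},
    {"dx": -3.3,"dy": 0.2,"dz": 0,"twist": 0},
    {"dx": -3.3,"dy": 0.2,"dz": 0,"twist": 0},
    {"dx": -3.3,"dy": 0.2,"dz": 0,"twist": 0},
    {"dx": -3.3,"dy": 0.2,"dz": 0,"twist": 0},
    {"dx": -3.3,"dy": 0.2,"dz": 0,"twist": 0},
    {"dx": -3.3,"dy": 0.2,"dz": 0,"twist": 0},
    {"dx": -3.3,"dy": 0.2,"dz": 0,"twist": 0}
  ]
}}

```text
t: 3.43
tcp_pos: [0.2258, 0.3708, 0.231]
tool_rot: [[-0.966, 0.258, -0.0], [0.258, 0.966, -0.0], [0.0, -0.0, -1.0]]
contact_force: [-1.3, 1.2, -0.5]
gripper_width: 0.0853
finger_force: 0.0
```

{"api": "move_arm", "payload": {
  "moves": [
    {"dx": -2.6,"dy": -2.3,"dz": 0,"twist": 0},
    {"dx": -2.6,"dy": -2.3,"dz": 0,"twist": 0},
    {"dx": -2.6,"dy": -2.3,"dz": 0,"twist": 0},
    {"dx": -2.6,"dy": -2.3,"dz": 0,"twist": 0},
    {"dx": -2.6,"dy": -2.3,"dz": 0,"twist": 0},
    {"dx": -2.6,"dy": -2.3,"dz": 0,"twist": 0},
    {"dx": -2.6,"dy": -2.3,"dz": 0,"twist": 0},
    {"dx": -2.6,"dy": -2.3,"dz": 0,"twist": 0},
    {"dx": -2.6,"dy": -2.3,"dz": 0,"twist": 0},
    {"dx": -2.6,"dy": -2.3,"dz": 0,"twist": 0}
  ]
}}

```text
t: 4.27
tcp_pos: [0.4166, 0.0807, 0.2311]
tool_rot: [[-0.966, 0.258, -0.0], [0.258, 0.966, 0.0], [0.0, 0.0, -1.0]]
contact_force: [0.4, 0.3, -0.4]
gripper_width: 0.085
finger_force: 0.0
```

{"api": "move_arm", "payload": {
  "moves": [
    {"dx": -2.6,"dy": -2.3,"dz": 0,"twist": 0},
    {"dx": -2.6,"dy": -2.3,"dz": 0,"twist": 0},
    {"dx": -2.6,"dy": -2.3,"dz": 0,"twist": 0},
    {"dx": -2.6,"dy": -2.3,"dz": 0,"twist": 0},
    {"dx": -2.6,"dy": -2.3,"dz": 0,"twist": 0},
    {"dx": -2.6,"dy": -2.3,"dz": 0,"twist": 0},
    {"dx": -2.6,"dy": -2.3,"dz": 0,"twist": 0},
    {"dx": -2.2,"dy": -2.1,"dz": 0,"twist": 0},
    {"dx": 0,"dy": 0,"dz": 0,"twist": 0},
    {"dx": 0,"dy": 0,"dz": 0,"twist": 0}
  ]
}}

```text
t: 5.1
tcp_pos: [0.5665, -0.1472, 0.2304]
tool_rot: [[-0.966, 0.26, -0.001], [0.26, 0.966, 0.001], [0.002, 0.0, -1.0]]
contact_force: [-0.5, 0.2, -0.3]
gripper_width: 0.0856
finger_force: 0.0
```

{"api": "move_arm", "payload": {
  "moves": [
    {"dx": -1.6,"dy": -1.4,"dz": 0,"twist": 0},
    {"dx": -1.6,"dy": -1.4,"dz": 0,"twist": 0},
    {"dx": -1.6,"dy": -1.4,"dz": 0,"twist": 0},
    {"dx": 0,"dy": 0,"dz": 2,"twist": 0},
    {"dx": 0,"dy": 0,"dz": 2,"twist": 0},
    {"dx": 0,"dy": 0,"dz": 2,"twist": 0},
    {"dx": 0,"dy": 0,"dz": 2,"twist": 0},
    {"dx": 0,"dy": 0,"dz": 2,"twist": 0},
    {"dx": 0,"dy": 0,"dz": 0,"twist": 0},
    {"dx": 0,"dy": 0,"dz": 0,"twist": 0}
  ]
}}

```text
t: 5.93
tcp_pos: [0.6002, -0.1972, 0.1298]
tool_rot: [[-0.966, 0.257, -0.004], [0.257, 0.966, 0.002], [0.005, 0.001, -1.0]]
contact_force: [1.4, -0.5, -0.3]
gripper_width: 0.0852
finger_force: 0.0
```

```bash
python3 - <<'E'
from h import *
t=optics.snapshot('top')[:,:,::-1];s=optics.snapshot('scene')[:,:,::-1]
print(robot.observe()['tcp_pos'])
cv2.imwrite('pics/g1.png',np.hstack([crop(t,290,135,60,60,6.6),crop(s,150,110,80,80,4.95)]))
E
```

```text
[ 0.60269607 -0.19847709  0.13261114]
```

View pics/g1.png

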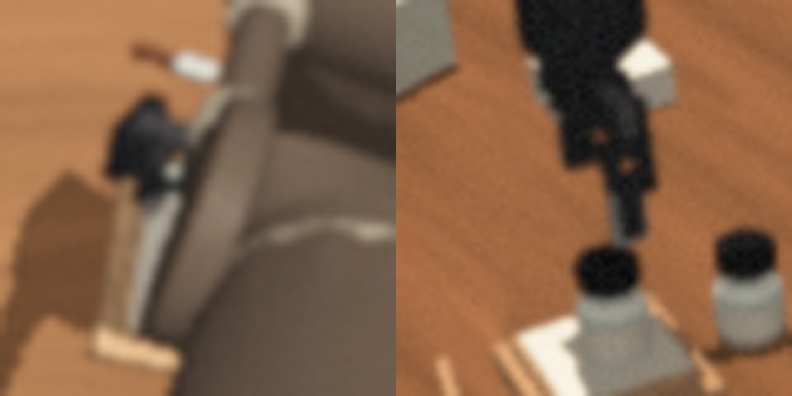

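The scene view shows the two fingers straddling the jar's cap, at about crop (575,150) and (630,220), with the jar at (608,270). I'll descend and grip.

{"api": "move_arm", "payload": {
  "moves": [
    {"dx": 0,"dy": -0.1,"dz": 1.4,"twist": 0},
    {"dx": 0,"dy": 0,"dz": 1.4,"twist": 0},
    {"dx": 0,"dy": 0,"dz": 1.4,"twist": 0},
    {"dx": 0,"dy": 0,"dz": 1.4,"twist": 0},
    {"dx": 0,"dy": 0,"dz": 1.2,"twist": 0},
    {"dx": 0,"dy": 0,"dz": 1.0,"twist": 0},
    {"dx": 0,"dy": 0,"dz": 0.6,"twist": 0},
    {"dx": 0,"dy": 0,"dz": 0,"twist": 0},
    {"dx": 0,"dy": 0,"dz": 0,"twist": 0},
    {"dx": 0,"dy": 0,"dz": 0,"twist": 0}
  ]
}}

```text
t: 6.87
tcp_pos: [0.6025, -0.2002, 0.0479]
tool_rot: [[-0.966, 0.258, 0.001], [0.258, 0.966, -0.001], [-0.001, -0.0, -1.0]]
contact_force: [0.2, 0.3, -0.0]
gripper_width: 0.0856
finger_force: 0.0
```

{"api": "move_arm", "payload": {
  "moves": [
    {"dx": 0,"dy": 0,"dz": 0,"twist": 0},
    {"dx": 0,"dy": 0,"dz": 0,"twist": 0},
    {"dx": 0,"dy": 0,"dz": 0,"twist": 0},
    {"dx": 0,"dy": 0,"dz": 0,"twist": 0},
    {"dx": 0,"dy": 0,"dz": 0,"twist": 0},
    {"dx": 0,"dy": 0,"dz": 0,"twist": 0},
    {"dx": 0,"dy": 0,"dz": 0,"twist": 0},
    {"dx": 0,"dy": 0,"dz": 0,"twist": 0},
    {"dx": 0,"dy": 0,"dz": 0,"twist": 0},
    {"dx": 0,"dy": 0,"dz": 0,"twist": 0}
  ],
  "jaw": 1
}}

```text
t: 7.7
tcp_pos: [0.6028, -0.2004, 0.0484]
tool_rot: [[-0.966, 0.258, 0.002], [0.258, 0.966, -0.001], [-0.002, -0.0, -1.0]]
contact_force: [0.1, -0.6, 6.4]
gripper_width: 0.0438
finger_force: 61.8
```

{"api": "move_arm", "payload": {
  "moves": [
    {"dx": 0,"dy": 0,"dz": -0.5,"twist": 0},
    {"dx": 0,"dy": 0,"dz": -1,"twist": 0},
    {"dx": 0,"dy": 0,"dz": -1.5,"twist": 0},
    {"dx": 0,"dy": 0,"dz": -1.5,"twist": 0},
    {"dx": 0,"dy": 0,"dz": -1.5,"twist": 0},
    {"dx": 0,"dy": 0,"dz": -1,"twist": 0},
    {"dx": 0.5,"dy": 0.5,"dz": -0.5,"twist": 0},
    {"dx": 1,"dy": 0.9,"dz": 0,"twist": 0},
    {"dx": 1.5,"dy": 1.3,"dz": 0,"twist": 0},
    {"dx": 2,"dy": 1.8,"dz": 0,"twist": 0}
  ]
}}

```text
t: 8.53
tcp_pos: [0.5647, -0.1436, 0.1221]
tool_rot: [[-0.966, 0.259, 0.0], [0.259, 0.966, -0.0], [-0.0, -0.0, -1.0]]
contact_force: [0.2, 0.2, -1.3]
gripper_width: 0.044
finger_force: 61.2
```

{"api": "move_arm", "payload": {
  "moves": [
    {"dx": 2.2,"dy": 2.0,"dz": 0,"twist": 0},
    {"dx": 2.2,"dy": 2.0,"dz": 0,"twist": 0},
    {"dx": 2.2,"dy": 2.0,"dz": 0,"twist": 0},
    {"dx": 2.2,"dy": 2.0,"dz": 0,"twist": 0},
    {"dx": 2.2,"dy": 2.0,"dz": 0,"twist": 0},
    {"dx": 2.0,"dy": 1.9,"dz": 0,"twist": 0},
    {"dx": 1.6,"dy": 1.5,"dz": 0,"twist": 0},
    {"dx": 0.9,"dy": 0.9,"dz": 0,"twist": 0},
    {"dx": 0.4,"dy": 0.4,"dz": 0,"twist": 0},
    {"dx": 0,"dy": 0,"dz": 0,"twist": 0}
  ]
}}

```text
t: 9.37
tcp_pos: [0.4486, 0.0402, 0.1221]
tool_rot: [[-0.967, 0.256, -0.0], [0.256, 0.967, -0.0], [0.0, -0.0, -1.0]]
contact_force: [0.2, 0.8, -0.7]
gripper_width: 0.0441
finger_force: 61.2
```

{"api": "move_arm", "payload": {
  "moves": [
    {"dx": 0,"dy": 0,"dz": 0.7,"twist": 0},
    {"dx": 0,"dy": 0,"dz": 1.4,"twist": 0},
    {"dx": 0,"dy": 0,"dz": 1.6,"twist": 0},
    {"dx": 0,"dy": 0,"dz": 1.6,"twist": 0},
    {"dx": 0,"dy": 0,"dz": 1.6,"twist": 0},
    {"dx": 0,"dy": 0,"dz": 1.2,"twist": 0},
    {"dx": 0,"dy": 0,"dz": 0.8,"twist": 0},
    {"dx": 0,"dy": 0,"dz": 0.4,"twist": 0},
    {"dx": 0,"dy": 0,"dz": 0.3,"twist": 0},
    {"dx": 0,"dy": 0,"dz": 0.1,"twist": 0}
  ]
}}

```text
t: 10.2
tcp_pos: [0.4499, 0.0391, 0.0251]
tool_rot: [[-0.966, 0.258, 0.0], [0.258, 0.966, -0.0], [-0.0, -0.0, -1.0]]
contact_force: [0.8, 0.8, -1.0]
gripper_width: 0.0439
finger_force: 61.2
```

{"api": "move_arm", "payload": {
  "moves": [
    {"dx": 0,"dy": 0,"dz": 0.1,"twist": 0},
    {"dx": 0,"dy": 0,"dz": 0.1,"twist": 0},
    {"dx": 0,"dy": 0,"dz": 0.1,"twist": 0},
    {"dx": 0,"dy": 0,"dz": 0.1,"twist": 0},
    {"dx": 0,"dy": 0,"dz": 0.1,"twist": 0},
    {"dx": 0,"dy": 0,"dz": 0.1,"twist": 0},
    {"dx": 0,"dy": 0,"dz": 0,"twist": 0},
    {"dx": 0,"dy": 0,"dz": 0,"twist": 0},
    {"dx": 0,"dy": 0,"dz": 0,"twist": 0},
    {"dx": 0,"dy": 0,"dz": 0,"twist": 0}
  ]
}}

```text
t: 11.03
tcp_pos: [0.4494, 0.0395, 0.0193]
tool_rot: [[-0.966, 0.258, 0.0], [0.258, 0.966, 0.0], [-0.0, 0.0, -1.0]]
contact_force: [-0.2, 0.9, -2.1]
gripper_width: 0.0436
finger_force: 61.2
```

Weight is still hanging at about −1.3 N, so it is about 1 mm off the table. Lower a little more, then release.

{"api": "move_arm", "payload": {
  "moves": [
    {"dx": 0,"dy": 0,"dz": 0.05,"twist": 0},
    {"dx": 0,"dy": 0,"dz": 0.05,"twist": 0},
    {"dx": 0,"dy": 0,"dz": 0.05,"twist": 0},
    {"dx": 0,"dy": 0,"dz": 0,"twist": 0},
    {"dx": 0,"dy": 0,"dz": 0,"twist": 0},
    {"dx": 0,"dy": 0,"dz": 0,"twist": 0},
    {"dx": 0,"dy": 0,"dz": 0,"twist": 0},
    {"dx": 0,"dy": 0,"dz": 0,"twist": 0},
    {"dx": 0,"dy": 0,"dz": 0,"twist": 0},
    {"dx": 0,"dy": 0,"dz": 0,"twist": 0}
  ]
}}

```text
t: 11.87
tcp_pos: [0.4495, 0.0395, 0.0184]
tool_rot: [[-0.966, 0.258, -0.0], [0.258, 0.966, -0.0], [0.0, -0.0, -1.0]]
contact_force: [-1.2, 0.1, 5.4]
gripper_width: 0.044
finger_force: 61.9
```

{"api": "move_arm", "payload": {
  "moves": [
    {"dx": 0,"dy": 0,"dz": 0,"twist": 0},
    {"dx": 0,"dy": 0,"dz": 0,"twist": 0},
    {"dx": 0,"dy": 0,"dz": 0,"twist": 0},
    {"dx": 0,"dy": 0,"dz": 0,"twist": 0},
    {"dx": 0,"dy": 0,"dz": 0,"twist": 0},
    {"dx": 0,"dy": 0,"dz": 0,"twist": 0},
    {"dx": 0,"dy": 0,"dz": -1,"twist": 0},
    {"dx": 0,"dy": 0,"dz": -2,"twist": 0},
    {"dx": 0,"dy": 0,"dz": -3,"twist": 0},
    {"dx": 0,"dy": 0,"dz": -3,"twist": 0}
  ],
  "jaw": 0
}}

```text
t: 12.7
tcp_pos: [0.4482, 0.0395, 0.1085]
tool_rot: [[-0.966, 0.258, -0.003], [0.258, 0.966, 0.0], [0.002, -0.001, -1.0]]
contact_force: [1.5, -0.7, 0.2]
gripper_width: 0.0855
finger_force: 0.0
```

{"api": "move_arm", "payload": {
  "moves": [
    {"dx": 0,"dy": 0,"dz": -3,"twist": 0},
    {"dx": -0.9,"dy": 3,"dz": 0,"twist": 0},
    {"dx": -0.9,"dy": 3,"dz": 0,"twist": 0},
    {"dx": -0.9,"dy": 3,"dz": 0,"twist": 0},
    {"dx": -0.9,"dy": 3,"dz": 0,"twist": 0},
    {"dx": -0.9,"dy": 3,"dz": 0,"twist": 0},
    {"dx": -0.9,"dy": 3,"dz": 0,"twist": 0},
    {"dx": -0.9,"dy": 3,"dz": 0,"twist": 0},
    {"dx": -0.9,"dy": 2.5,"dz": 0,"twist": 0},
    {"dx": -0.9,"dy": 2.2,"dz": 0,"twist": 0}
  ]
}}

```text
t: 13.53
tcp_pos: [0.5945, 0.2688, 0.1385]
tool_rot: [[-0.966, 0.257, 0.001], [0.257, 0.966, 0.0], [-0.0, 0.001, -1.0]]
contact_force: [0.8, 0.6, 0.9]
gripper_width: 0.0853
finger_force: 0.0
```

{"api": "move_arm", "payload": {
  "moves": [
    {"dx": 0,"dy": 0,"dz": 1.2,"twist": 0},
    {"dx": 0,"dy": 0,"dz": 1.4,"twist": 0},
    {"dx": 0,"dy": 0,"dz": 1.4,"twist": 0},
    {"dx": 0,"dy": 0,"dz": 0.8,"twist": 0},
    {"dx": 0,"dy": 0,"dz": 0,"twist": 0},
    {"dx": 0,"dy": 0,"dz": 0,"twist": 0},
    {"dx": 0,"dy": 0,"dz": 0,"twist": 0},
    {"dx": 0,"dy": 0,"dz": 0,"twist": 0},
    {"dx": 0,"dy": 0,"dz": 0,"twist": 0},
    {"dx": 0,"dy": 0,"dz": 0,"twist": 0}
  ]
}}

```text
t: 14.37
tcp_pos: [0.5945, 0.267, 0.0907]
tool_rot: [[-0.966, 0.258, 0.001], [0.258, 0.966, 0.001], [-0.001, 0.001, -1.0]]
contact_force: [0.3, -1.1, 0.7]
gripper_width: 0.0857
finger_force: 0.0
```

```bash
python3 - <<'E'
from h import *
t=optics.snapshot('top')[:,:,::-1].copy();s=optics.snapshot('scene')[:,:,::-1].copy()
print(robot.observe()['tcp_pos'])
cv2.imwrite('pics/g2t.png',t);cv2.imwrite('pics/g2s.png',s)
# candidate card outline, yaw fit from corners
c=np.array([.6103,-.204,.03]);a=np.radians(-12.5);R=np.array([[np.cos(a),-np.sin(a)],[np.sin(a),np.cos(a)]])
sq=np.c_[(np.array([[1,1],[1,-1],[-1,-1],[-1,1]])*.043)@R.T+c[:2],[.03]*4]
th=np.linspace(0,2*np.pi,40)
circ=lambda x,y,z,r:np.c_[x+r*np.cos(th),y+r*np.sin(th),0*th+z]
def ov(n,img,u,v,w,h,k,curves):
    o=crop(img,u,v,w,h,k)
    for cu,col in curves:
        p=(w2px(n,cu)-[u,v]+.5)*k
        cv2.polylines(o,[np.int32(np.round(p))],True,col,1)
    return o
L=[(sq,(0,0,255)),(circ(.4495,.0395,.07,.02),(255,0,0))]
P=[(circ(.6045,.273,.03,.048),(0,0,255)),(circ(.594,.2675,.064,.028),(255,0,0))]
x=ov('top',t,295,145,60,60,5,L); y=ov('scene',s,255,210,96,80,3.75,P); z=ov('scene',s,160,145,75,60,5,L)
t0=cv2.imread('pics/top0.png'); w=ov('top',t0,145,145,72,60,5,P)
cv2.imwrite('pics/g2.png',np.vstack([np.hstack([x,np.pad(z,((0,0),(0,45),(0,0)))])[:, :660],np.hstack([y,w])[:, :660]]))
E
```

```text
[0.59423561 0.26699072 0.09034028]
```

View pics/g2.png

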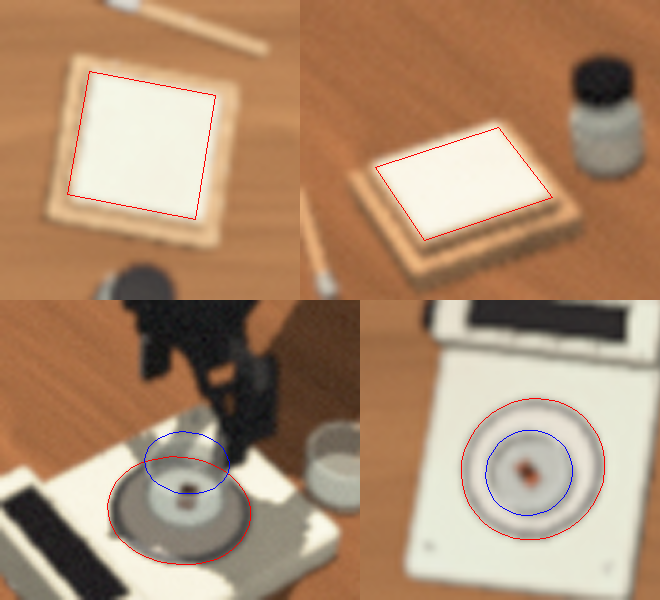

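The overlays match to about 2 mm; the card sits roughly 2 mm to −y and 1 mm to −x of the drawn outline. The fingers straddle the dish at (145,360) and (235,440). Descend and grip.

{"api": "move_arm", "payload": {
  "moves": [
    {"dx": 0,"dy": 0,"dz": 0.8,"twist": 0},
    {"dx": 0,"dy": 0,"dz": 1,"twist": 0},
    {"dx": 0,"dy": 0,"dz": 1,"twist": 0},
    {"dx": 0,"dy": 0,"dz": 1,"twist": 0},
    {"dx": 0,"dy": 0,"dz": 0.7,"twist": 0},
    {"dx": 0,"dy": 0,"dz": 0.5,"twist": 0},
    {"dx": 0,"dy": 0,"dz": 0.4,"twist": 0},
    {"dx": 0,"dy": 0,"dz": 0,"twist": 0},
    {"dx": 0,"dy": 0,"dz": 0,"twist": 0},
    {"dx": 0,"dy": 0,"dz": 0,"twist": 0}
  ]
}}

```text
t: 15.3
tcp_pos: [0.5944, 0.2671, 0.0363]
tool_rot: [[-0.966, 0.258, 0.001], [0.258, 0.966, 0.0], [-0.001, 0.001, -1.0]]
contact_force: [0.6, 0.2, 0.4]
gripper_width: 0.0852
finger_force: 0.0
```

{"api": "move_arm", "payload": {
  "moves": [
    {"dx": 0,"dy": 0,"dz": 0,"twist": 0},
    {"dx": 0,"dy": 0,"dz": 0,"twist": 0},
    {"dx": 0,"dy": 0,"dz": 0,"twist": 0},
    {"dx": 0,"dy": 0,"dz": 0,"twist": 0},
    {"dx": 0,"dy": 0,"dz": 0,"twist": 0},
    {"dx": 0,"dy": 0,"dz": 0,"twist": 0},
    {"dx": 0,"dy": 0,"dz": 0,"twist": 0},
    {"dx": 0,"dy": 0,"dz": 0,"twist": 0},
    {"dx": 0,"dy": 0,"dz": 0,"twist": 0},
    {"dx": 0,"dy": 0,"dz": 0,"twist": 0}
  ],
  "jaw": 1
}}

```text
t: 16.13
tcp_pos: [0.595, 0.2673, 0.037]
tool_rot: [[-0.966, 0.258, 0.002], [0.258, 0.966, 0.001], [-0.002, 0.001, -1.0]]
contact_force: [-0.1, 1.4, 4.7]
gripper_width: 0.0538
finger_force: 63.5
```

{"api": "move_arm", "payload": {
  "moves": [
    {"dx": 0,"dy": 0,"dz": -0.2,"twist": 0},
    {"dx": 0,"dy": 0,"dz": -0.5,"twist": 0},
    {"dx": 0,"dy": 0,"dz": -0.9,"twist": 0},
    {"dx": 0,"dy": 0,"dz": -1.2,"twist": 0},
    {"dx": 0,"dy": 0,"dz": -1.4,"twist": 0},
    {"dx": 0,"dy": 0,"dz": -1.4,"twist": 0},
    {"dx": 0,"dy": 0,"dz": -1.2,"twist": 0},
    {"dx": 0,"dy": 0,"dz": -0.8,"twist": 0},
    {"dx": 0,"dy": 0,"dz": -0.4,"twist": 0},
    {"dx": 0,"dy": 0,"dz": 0,"twist": 0}
  ]
}}

```text
t: 16.97
tcp_pos: [0.595, 0.2673, 0.1178]
tool_rot: [[-0.966, 0.258, 0.003], [0.258, 0.966, 0.001], [-0.003, 0.002, -1.0]]
contact_force: [0.5, -0.1, -0.9]
gripper_width: 0.0539
finger_force: 63.1
```

{"api": "move_arm", "payload": {
  "moves": [
    {"dx": -0.1,"dy": -0.2,"dz": 0,"twist": 0},
    {"dx": -0.1,"dy": -0.4,"dz": 0,"twist": 0},
    {"dx": -0.2,"dy": -0.7,"dz": 0,"twist": 0},
    {"dx": -0.3,"dy": -1.0,"dz": 0,"twist": 0},
    {"dx": -0.4,"dy": -1.3,"dz": 0,"twist": 0},
    {"dx": -0.4,"dy": -1.5,"dz": 0,"twist": 0},
    {"dx": -0.5,"dy": -1.7,"dz": 0,"twist": 0},
    {"dx": -0.5,"dy": -1.8,"dz": 0,"twist": 0},
    {"dx": -0.6,"dy": -1.8,"dz": 0,"twist": 0},
    {"dx": -0.6,"dy": -1.8,"dz": 0,"twist": 0}
  ]
}}

```text
t: 17.8
tcp_pos: [0.5979, 0.1369, 0.1156]
tool_rot: [[-0.966, 0.259, -0.001], [0.259, 0.966, -0.0], [0.0, -0.001, -1.0]]
contact_force: [0.3, 0.0, -1.5]
gripper_width: 0.054
finger_force: 63.1
```

{"api": "move_arm", "payload": {
  "moves": [
    {"dx": -0.5,"dy": -1.8,"dz": 0,"twist": 0},
    {"dx": -0.5,"dy": -1.8,"dz": 0,"twist": 0},
    {"dx": -0.5,"dy": -1.8,"dz": 0,"twist": 0},
    {"dx": -0.5,"dy": -1.8,"dz": 0,"twist": 0},
    {"dx": -0.5,"dy": -1.8,"dz": 0,"twist": 0},
    {"dx": -0.6,"dy": -1.8,"dz": 0,"twist": 0},
    {"dx": -0.6,"dy": -1.8,"dz": 0,"twist": 0},
    {"dx": -0.6,"dy": -1.8,"dz": 0,"twist": 0},
    {"dx": -0.6,"dy": -1.8,"dz": 0,"twist": 0},
    {"dx": -0.6,"dy": -1.8,"dz": 0,"twist": 0}
  ]
}}

```text
t: 18.63
tcp_pos: [0.6042, -0.0512, 0.1157]
tool_rot: [[-0.966, 0.259, -0.0], [0.259, 0.966, -0.0], [0.0, -0.0, -1.0]]
contact_force: [0.4, -0.1, 0.1]
gripper_width: 0.0544
finger_force: 63.1
```

{"api": "move_arm", "payload": {
  "moves": [
    {"dx": -0.6,"dy": -1.8,"dz": 0,"twist": 0},
    {"dx": -0.6,"dy": -1.8,"dz": 0,"twist": 0},
    {"dx": -0.5,"dy": -1.7,"dz": 0,"twist": 0},
    {"dx": -0.5,"dy": -1.6,"dz": 0,"twist": 0},
    {"dx": -0.5,"dy": -1.4,"dz": 0,"twist": 0},
    {"dx": -0.4,"dy": -1.2,"dz": 0,"twist": 0},
    {"dx": -0.3,"dy": -1.0,"dz": 0,"twist": 0},
    {"dx": -0.2,"dy": -0.8,"dz": 0,"twist": 0},
    {"dx": -0.2,"dy": -0.6,"dz": 0,"twist": 0},
    {"dx": -0.1,"dy": -0.3,"dz": 0,"twist": 0}
  ]
}}

```text
t: 19.47
tcp_pos: [0.6111, -0.1773, 0.1157]
tool_rot: [[-0.966, 0.258, -0.0], [0.258, 0.966, -0.0], [0.0, -0.0, -1.0]]
contact_force: [-0.6, 0.8, -1.6]
gripper_width: 0.0536
finger_force: 63.1
```

{"api": "move_arm", "payload": {
  "moves": [
    {"dx": -0.1,"dy": -0.5,"dz": 0,"twist": 0},
    {"dx": -0.1,"dy": -0.7,"dz": 0.3,"twist": 0},
    {"dx": -0.1,"dy": -0.6,"dz": 0.6,"twist": 0},
    {"dx": -0.1,"dy": -0.5,"dz": 0.9,"twist": 0},
    {"dx": -0.1,"dy": -0.3,"dz": 1.2,"twist": 0},
    {"dx": 0,"dy": 0,"dz": 1.2,"twist": 0},
    {"dx": 0,"dy": 0,"dz": 1.0,"twist": 0},
    {"dx": 0,"dy": 0,"dz": 0.7,"twist": 0},
    {"dx": 0,"dy": 0,"dz": 0.5,"twist": 0},
    {"dx": 0,"dy": 0,"dz": 0.2,"twist": 0}
  ]
}}

```text
t: 20.3
tcp_pos: [0.6084, -0.2023, 0.0481]
tool_rot: [[-0.966, 0.258, -0.002], [0.258, 0.966, 0.001], [0.002, 0.0, -1.0]]
contact_force: [0.2, -0.7, -0.8]
gripper_width: 0.0542
finger_force: 63.1
```

```bash
python3 - <<'E'
from h import *
t=optics.snapshot('top')[:,:,::-1].copy();s=optics.snapshot('scene')[:,:,::-1].copy()
p=robot.observe()['tcp_pos'];print(p)
th=np.linspace(0,2*np.pi,40)
z0=p[2]-.007
out=[]
for n,img,u,v,w,h,k in(('scene',s,160,130,75,75,5.3),('top',t,295,145,60,75,5.3)):
    o=crop(img,u,v,w,h,k)
    for z in (z0,z0+.034):
        q=(w2px(n,np.c_[p[0]+.028*np.cos(th),p[1]+.028*np.sin(th),0*th+z])-[u,v]+.5)*k
        cv2.polylines(o,[np.int32(q)],True,(0,0,255),1)
    out.append(o)
cv2.imwrite('pics/g3.png',np.hstack(out))
E
```

```text
[ 0.60911897 -0.20265314  0.0492474 ]
```

View pics/g3.png

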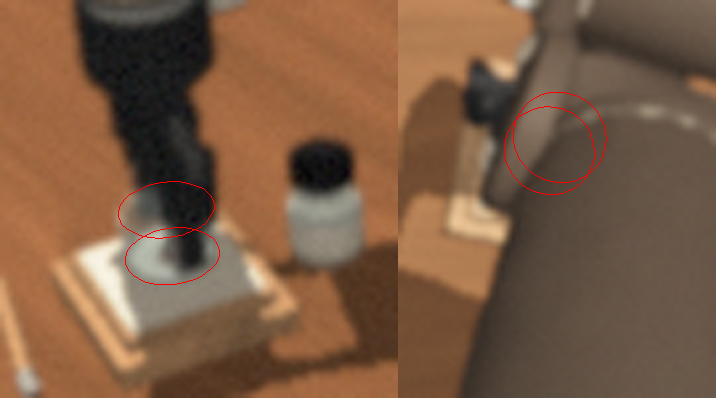

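The held dish matches the projected outline to 1–2 mm. Lower it gently.

{"api": "move_arm", "payload": {
  "moves": [
    {"dx": 0,"dy": -0.1,"dz": 0.2,"twist": 0},
    {"dx": 0,"dy": -0.1,"dz": 0.2,"twist": 0},
    {"dx": 0,"dy": 0,"dz": 0.2,"twist": 0},
    {"dx": 0,"dy": 0,"dz": 0.1,"twist": 0},
    {"dx": 0,"dy": 0,"dz": 0.1,"twist": 0},
    {"dx": 0,"dy": 0,"dz": 0.1,"twist": 0},
    {"dx": 0,"dy": 0,"dz": 0.1,"twist": 0},
    {"dx": 0,"dy": 0,"dz": 0.05,"twist": 0},
    {"dx": 0,"dy": 0,"dz": 0,"twist": 0},
    {"dx": 0,"dy": 0,"dz": 0,"twist": 0}
  ]
}}

```text
t: 21.23
tcp_pos: [0.6088, -0.2048, 0.0392]
tool_rot: [[-0.966, 0.258, -0.0], [0.258, 0.966, 0.0], [0.0, 0.0, -1.0]]
contact_force: [-0.3, 0.6, -1.9]
gripper_width: 0.0536
finger_force: 63.1
```

{"api": "move_arm", "payload": {
  "moves": [
    {"dx": 0,"dy": 0,"dz": 0.05,"twist": 0},
    {"dx": 0,"dy": 0,"dz": 0,"twist": 0},
    {"dx": 0,"dy": 0,"dz": 0.05,"twist": 0},
    {"dx": 0,"dy": 0,"dz": 0,"twist": 0},
    {"dx": 0,"dy": 0,"dz": 0,"twist": 0},
    {"dx": 0,"dy": 0,"dz": 0,"twist": 0},
    {"dx": 0,"dy": 0,"dz": 0,"twist": 0},
    {"dx": 0,"dy": 0,"dz": 0,"twist": 0},
    {"dx": 0,"dy": 0,"dz": 0,"twist": 0},
    {"dx": 0,"dy": 0,"dz": 0,"twist": 0}
  ]
}}

```text
t: 22.07
tcp_pos: [0.6088, -0.2049, 0.0383]
tool_rot: [[-0.966, 0.258, 0.0], [0.258, 0.966, -0.0], [-0.0, 0.0, -1.0]]
contact_force: [-0.7, 0.3, -1.1]
gripper_width: 0.0541
finger_force: 63.1
```

{"api": "move_arm", "payload": {
  "moves": [
    {"dx": 0,"dy": 0,"dz": 0.05,"twist": 0},
    {"dx": 0,"dy": 0,"dz": 0,"twist": 0},
    {"dx": 0,"dy": 0,"dz": 0.05,"twist": 0},
    {"dx": 0,"dy": 0,"dz": 0,"twist": 0},
    {"dx": 0,"dy": 0,"dz": 0.05,"twist": 0},
    {"dx": 0,"dy": 0,"dz": 0,"twist": 0},
    {"dx": 0,"dy": 0,"dz": 0,"twist": 0},
    {"dx": 0,"dy": 0,"dz": 0,"twist": 0},
    {"dx": 0,"dy": 0,"dz": 0,"twist": 0},
    {"dx": 0,"dy": 0,"dz": 0,"twist": 0}
  ]
}}

```text
t: 22.9
tcp_pos: [0.6088, -0.2049, 0.0371]
tool_rot: [[-0.966, 0.258, -0.0], [0.258, 0.966, 0.0], [0.0, 0.0, -1.0]]
contact_force: [-2.1, 1.4, 3.8]
gripper_width: 0.0539
finger_force: 63.5
```

{"api": "move_arm", "payload": {
  "moves": [
    {"dx": 0,"dy": 0,"dz": 0,"twist": 0},
    {"dx": 0,"dy": 0,"dz": 0,"twist": 0},
    {"dx": 0,"dy": 0,"dz": 0,"twist": 0},
    {"dx": 0,"dy": 0,"dz": 0,"twist": 0},
    {"dx": 0,"dy": 0,"dz": 0,"twist": 0},
    {"dx": 0,"dy": 0,"dz": 0,"twist": 0},
    {"dx": 0,"dy": 0,"dz": -0.5,"twist": 0},
    {"dx": 0,"dy": 0,"dz": -1.5,"twist": 0},
    {"dx": 0,"dy": 0,"dz": -3,"twist": 0},
    {"dx": 0,"dy": 0,"dz": -3,"twist": 0}
  ],
  "jaw": 0
}}

```text
t: 23.73
tcp_pos: [0.6077, -0.2045, 0.1173]
tool_rot: [[-0.966, 0.258, -0.003], [0.258, 0.966, 0.001], [0.003, 0.0, -1.0]]
contact_force: [0.8, -1.4, 0.5]
gripper_width: 0.0851
finger_force: 0.0
```

{"api": "move_arm", "payload": {
  "moves": [
    {"dx": 0,"dy": 0,"dz": -2,"twist": 0},
    {"dx": 2.5,"dy": 2.2,"dz": 0,"twist": 0},
    {"dx": 2.5,"dy": 2.2,"dz": 0,"twist": 0},
    {"dx": 2.5,"dy": 2.2,"dz": 0,"twist": 0},
    {"dx": 2.5,"dy": 2.2,"dz": 0,"twist": 0},
    {"dx": 2.5,"dy": 2.2,"dz": 0,"twist": 0},
    {"dx": 2.5,"dy": 2.2,"dz": 0,"twist": 0},
    {"dx": 2.5,"dy": 2.2,"dz": 0,"twist": 0},
    {"dx": 2.5,"dy": 2.2,"dz": 0,"twist": 0},
    {"dx": 1.7,"dy": 1.9,"dz": 0,"twist": 0}
  ]
}}

```text
t: 24.57
tcp_pos: [0.4477, 0.041, 0.1379]
tool_rot: [[-0.966, 0.258, 0.0], [0.258, 0.966, 0.0], [-0.0, 0.0, -1.0]]
contact_force: [-0.6, -0.1, -0.2]
gripper_width: 0.0856
finger_force: 0.0
```

{"api": "move_arm", "payload": {
  "moves": [
    {"dx": 0,"dy": 0,"dz": 0,"twist": 0},
    {"dx": 0,"dy": 0,"dz": 0,"twist": 0},
    {"dx": 0,"dy": 0,"dz": 0,"twist": 0},
    {"dx": 0,"dy": 0,"dz": 0,"twist": 0},
    {"dx": 0,"dy": 0,"dz": 0,"twist": 0},
    {"dx": 0,"dy": 0,"dz": 0,"twist": 0},
    {"dx": 0,"dy": 0,"dz": 0,"twist": 0},
    {"dx": 0,"dy": 0,"dz": 0,"twist": 0},
    {"dx": 0,"dy": 0,"dz": 0,"twist": 0},
    {"dx": 0,"dy": 0,"dz": 0,"twist": 0}
  ]
}}

```text
t: 25.4
tcp_pos: [0.4494, 0.0393, 0.1366]
tool_rot: [[-0.966, 0.258, -0.0], [0.258, 0.966, 0.0], [0.0, -0.0, -1.0]]
contact_force: [-0.2, -0.9, 0.3]
gripper_width: 0.0851
finger_force: 0.0
```

```bash
python3 - <<'E'
from h import *
t=optics.snapshot('top')[:,:,::-1].copy();s=optics.snapshot('scene')[:,:,::-1].copy()
print(robot.observe()['tcp_pos'])
cv2.imwrite('pics/g4.png',np.hstack([crop(t,295,145,60,75,5.3),crop(s,150,110,90,75,5.3)]))
E
```

```text
[0.44936094 0.03943233 0.13667783]
```

View pics/g4.png

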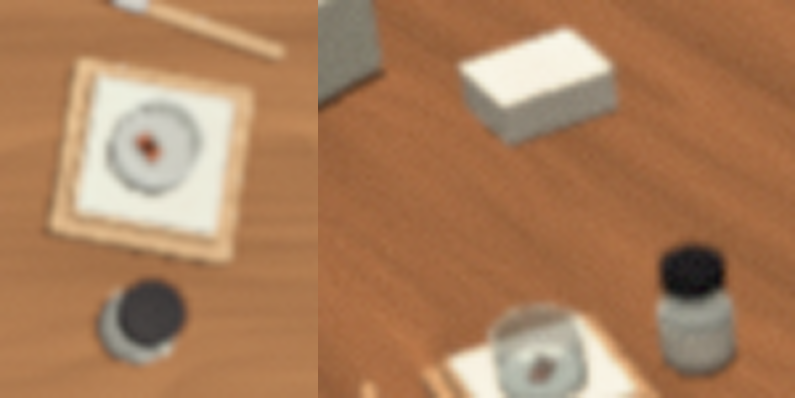

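The dish stands on the card with the fossil inside. In the top crop the rim is centred at about (154,148), and the card corners are (98,77), (236,100), (214,236) and (77,213). I'll check the offset numerically.

```bash
python3 - <<'E'
from h import *
f=lambda x,y,z:np.round(px2w('top',((x+.5)/5.3-.5+295,(y+.5)/5.3-.5+145),z)*1000,1)
print(f(154,148,.064),[f(*c,.03) for c in((98,77),(236,100),(214,236),(77,213))],f(156.3,156.5,.03))
# symmetrical check against initial picture: edges of dish and card by projected outline
t=optics.snapshot('top')[:,:,::-1].copy();s=optics.snapshot('scene')[:,:,::-1].copy()
th=np.linspace(0,2*np.pi,40)
out=[]
a=np.radians(-12.5);R=np.array([[np.cos(a),-np.sin(a)],[np.sin(a),np.cos(a)]])
sq=np.c_[(np.array([[1,1],[1,-1],[-1,-1],[-1,1]])*.043)@R.T+[.609,-.2055],[.03]*4]
for n,img,u,v,w,h,k in(('top',t,305,150,45,45,8.8),('scene',s,168,150,52,45,8.8)):
    o=crop(img,u,v,w,h,k)
    for c in(sq,np.c_[.609+.028*np.cos(th),-.205+.028*np.sin(th),0*th+.064]):
        cv2.polylines(o,[np.int32((w2px(n,c)-[u,v]+.5)*k)],True,(0,0,255),1)
    out.append(o)
o=np.hstack(out)[:,:800];cv2.imwrite('pics/g5.png',o)
E
```

```text
[ 605.2 -200.3   64. ] [array([ 660. , -174.1,   30. ]), array([ 643.3, -260.6,   30. ]), array([ 556.5, -241.2,   30. ]), array([ 572.8, -156.6,   30. ])] [ 607.8 -208.1   30. ]
```

View pics/g5.png

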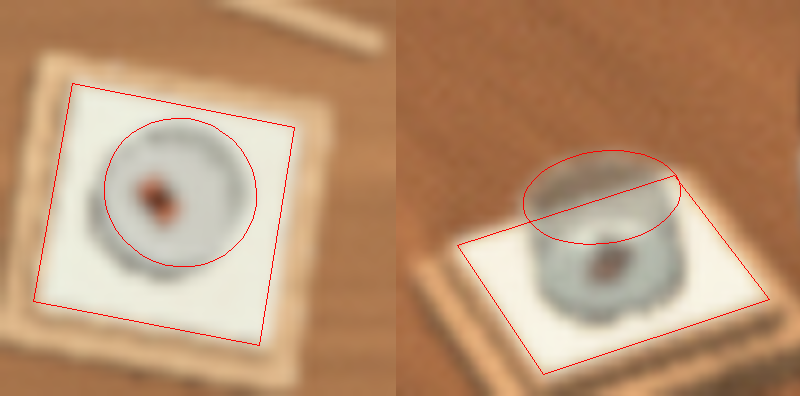

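The dish is within about 4 mm of the card centre. Now the jar.

{"api": "move_arm", "payload": {
  "moves": [
    {"dx": 0,"dy": 0,"dz": 1,"twist": 0},
    {"dx": 0,"dy": 0,"dz": 1.6,"twist": 0},
    {"dx": 0,"dy": 0,"dz": 1.8,"twist": 0},
    {"dx": 0,"dy": 0,"dz": 1.8,"twist": 0},
    {"dx": 0,"dy": 0,"dz": 1.8,"twist": 0},
    {"dx": 0,"dy": 0,"dz": 1.6,"twist": 0},
    {"dx": 0,"dy": 0,"dz": 1.2,"twist": 0},
    {"dx": 0,"dy": 0,"dz": 0.7,"twist": 0},
    {"dx": 0,"dy": 0,"dz": 0.3,"twist": 0},
    {"dx": 0,"dy": 0,"dz": 0,"twist": 0}
  ]
}}

```text
t: 26.43
tcp_pos: [0.4487, 0.0395, 0.0179]
tool_rot: [[-0.966, 0.258, -0.002], [0.258, 0.966, 0.0], [0.002, -0.0, -1.0]]
contact_force: [0.5, -0.3, 0.5]
gripper_width: 0.085
finger_force: 0.0
```

{"api": "move_arm", "payload": {
  "moves": [
    {"dx": 0,"dy": 0,"dz": 0,"twist": 0},
    {"dx": 0,"dy": 0,"dz": 0,"twist": 0},
    {"dx": 0,"dy": 0,"dz": 0,"twist": 0},
    {"dx": 0,"dy": 0,"dz": 0,"twist": 0},
    {"dx": 0,"dy": 0,"dz": 0,"twist": 0},
    {"dx": 0,"dy": 0,"dz": 0,"twist": 0},
    {"dx": 0,"dy": 0,"dz": 0,"twist": 0},
    {"dx": 0,"dy": 0,"dz": 0,"twist": 0},
    {"dx": 0,"dy": 0,"dz": 0,"twist": 0},
    {"dx": 0,"dy": 0,"dz": 0,"twist": 0}
  ],
  "jaw": 1
}}

```text
t: 27.27
tcp_pos: [0.4506, 0.0394, 0.0199]
tool_rot: [[-0.966, 0.258, 0.002], [0.258, 0.966, -0.0], [-0.002, 0.001, -1.0]]
contact_force: [-1.4, 0.1, 6.2]
gripper_width: 0.0434
finger_force: 61.7
```

{"api": "move_arm", "payload": {
  "moves": [
    {"dx": 0,"dy": 0,"dz": -0.5,"twist": 0},
    {"dx": 0,"dy": 0,"dz": -1,"twist": 0},
    {"dx": 0,"dy": 0,"dz": -1.5,"twist": 0},
    {"dx": 0,"dy": 0,"dz": -1.8,"twist": 0},
    {"dx": 0,"dy": 0,"dz": -1.8,"twist": 0},
    {"dx": 0,"dy": 0,"dz": -1.8,"twist": 0},
    {"dx": 0,"dy": 0,"dz": -1.5,"twist": 0},
    {"dx": -0.1,"dy": 0.4,"dz": -0.8,"twist": 0},
    {"dx": -0.3,"dy": 0.9,"dz": -0.3,"twist": 0},
    {"dx": -0.5,"dy": 1.5,"dz": 0,"twist": 0}
  ]
}}

```text
t: 28.1
tcp_pos: [0.4655, 0.0643, 0.1296]
tool_rot: [[-0.966, 0.259, 0.001], [0.259, 0.966, -0.0], [-0.001, 0.0, -1.0]]
contact_force: [-0.6, -0.5, -1.2]
gripper_width: 0.0436
finger_force: 61.3
```

{"api": "move_arm", "payload": {
  "moves": [
    {"dx": -0.7,"dy": 2.1,"dz": 0,"twist": 0},
    {"dx": -0.9,"dy": 2.6,"dz": 0,"twist": 0},
    {"dx": -0.9,"dy": 2.7,"dz": 0,"twist": 0},
    {"dx": -0.9,"dy": 2.7,"dz": 0,"twist": 0},
    {"dx": -0.9,"dy": 2.7,"dz": 0,"twist": 0},
    {"dx": -0.9,"dy": 2.7,"dz": 0,"twist": 0},
    {"dx": -0.9,"dy": 2.6,"dz": 0,"twist": 0},
    {"dx": -0.8,"dy": 2.2,"dz": 0,"twist": 0},
    {"dx": -0.6,"dy": 1.7,"dz": 0,"twist": 0},
    {"dx": -0.4,"dy": 1.2,"dz": 0,"twist": 0}
  ]
}}

```text
t: 28.93
tcp_pos: [0.6017, 0.2706, 0.1273]
tool_rot: [[-0.967, 0.257, -0.001], [0.257, 0.967, 0.0], [0.001, 0.0, -1.0]]
contact_force: [-0.8, -0.4, -1.1]
gripper_width: 0.0438
finger_force: 61.2
```

{"api": "move_arm", "payload": {
  "moves": [
    {"dx": -0.1,"dy": 0.4,"dz": 0,"twist": 0},
    {"dx": 0,"dy": 0.2,"dz": 0.5,"twist": 0},
    {"dx": 0,"dy": 0,"dz": 1,"twist": 0},
    {"dx": 0,"dy": 0,"dz": 1.2,"twist": 0},
    {"dx": 0,"dy": 0,"dz": 1.2,"twist": 0},
    {"dx": 0,"dy": 0,"dz": 1,"twist": 0},
    {"dx": 0,"dy": 0,"dz": 0.7,"twist": 0},
    {"dx": 0,"dy": 0,"dz": 0.4,"twist": 0},
    {"dx": 0,"dy": 0,"dz": 0,"twist": 0},
    {"dx": 0,"dy": 0,"dz": 0,"twist": 0}
  ]
}}

```text
t: 29.77
tcp_pos: [0.6041, 0.2734, 0.0686]
tool_rot: [[-0.966, 0.258, -0.0], [0.258, 0.966, -0.0], [0.0, -0.0, -1.0]]
contact_force: [-0.5, 0.2, -1.0]
gripper_width: 0.0435
finger_force: 61.3
```

Position (604, 273) is on target. Lower about 1.8 cm, slowly at the end.

{"api": "move_arm", "payload": {
  "moves": [
    {"dx": 0,"dy": 0,"dz": 0.3,"twist": 0},
    {"dx": 0,"dy": 0,"dz": 0.4,"twist": 0},
    {"dx": 0,"dy": 0,"dz": 0.4,"twist": 0},
    {"dx": 0,"dy": 0,"dz": 0.2,"twist": 0},
    {"dx": 0,"dy": 0,"dz": 0.1,"twist": 0},
    {"dx": 0,"dy": 0,"dz": 0.1,"twist": 0},
    {"dx": 0,"dy": 0,"dz": 0.1,"twist": 0},
    {"dx": 0,"dy": 0,"dz": 0.1,"twist": 0},
    {"dx": 0,"dy": 0,"dz": 0.1,"twist": 0},
    {"dx": 0,"dy": 0,"dz": 0,"twist": 0}
  ]
}}

```text
t: 30.6
tcp_pos: [0.6039, 0.2735, 0.0506]
tool_rot: [[-0.966, 0.258, -0.0], [0.258, 0.966, -0.0], [0.0, -0.0, -1.0]]
contact_force: [-0.2, 0.4, -0.9]
gripper_width: 0.0439
finger_force: 61.3
```

{"api": "move_arm", "payload": {
  "moves": [
    {"dx": 0,"dy": 0,"dz": 0.05,"twist": 0},
    {"dx": 0,"dy": 0,"dz": 0,"twist": 0},
    {"dx": 0,"dy": 0,"dz": 0.05,"twist": 0},
    {"dx": 0,"dy": 0,"dz": 0,"twist": 0},
    {"dx": 0,"dy": 0,"dz": 0,"twist": 0},
    {"dx": 0,"dy": 0,"dz": 0,"twist": 0},
    {"dx": 0,"dy": 0,"dz": 0,"twist": 0},
    {"dx": 0,"dy": 0,"dz": 0,"twist": 0},
    {"dx": 0,"dy": 0,"dz": 0,"twist": 0},
    {"dx": 0,"dy": 0,"dz": 0,"twist": 0}
  ]
}}

```text
t: 31.43
tcp_pos: [0.6041, 0.2736, 0.05]
tool_rot: [[-0.966, 0.258, 0.0], [0.258, 0.966, 0.0], [-0.0, 0.0, -1.0]]
contact_force: [-0.5, 0.5, 1.5]
gripper_width: 0.0437
finger_force: 61.5
```

{"api": "move_arm", "payload": {
  "moves": [
    {"dx": 0,"dy": 0,"dz": 0.03,"twist": 0},
    {"dx": 0,"dy": 0,"dz": 0,"twist": 0},
    {"dx": 0,"dy": 0,"dz": 0,"twist": 0},
    {"dx": 0,"dy": 0,"dz": 0,"twist": 0},
    {"dx": 0,"dy": 0,"dz": 0,"twist": 0},
    {"dx": 0,"dy": 0,"dz": 0,"twist": 0},
    {"dx": 0,"dy": 0,"dz": -0.5,"twist": 0},
    {"dx": 0,"dy": 0,"dz": -1.5,"twist": 0},
    {"dx": 0,"dy": 0,"dz": -3,"twist": 0},
    {"dx": 0,"dy": 0,"dz": -3,"twist": 0}
  ],
  "jaw": 0
}}

```text
t: 32.27
tcp_pos: [0.6029, 0.2731, 0.13]
tool_rot: [[-0.966, 0.258, -0.003], [0.258, 0.966, -0.001], [0.002, -0.002, -1.0]]
contact_force: [-0.6, -0.1, 0.1]
gripper_width: 0.0854
finger_force: 0.0
```

{"api": "move_arm", "payload": {
  "moves": [
    {"dx": 0,"dy": 0,"dz": -3,"twist": 0},
    {"dx": 0,"dy": 0,"dz": -3,"twist": 0},
    {"dx": 0.9,"dy": -3,"dz": 0,"twist": 0},
    {"dx": 0.9,"dy": -3,"dz": 0,"twist": 0},
    {"dx": 0.9,"dy": -3,"dz": 0,"twist": 0},
    {"dx": 0.9,"dy": -3,"dz": 0,"twist": 0},
    {"dx": 0.9,"dy": -3,"dz": 0,"twist": 0},
    {"dx": 0.9,"dy": -3,"dz": 0,"twist": 0},
    {"dx": 0.9,"dy": -3,"dz": 0,"twist": 0},
    {"dx": 0.9,"dy": -2,"dz": 0,"twist": 0}
  ]
}}

```text
t: 33.1
tcp_pos: [0.4742, 0.0679, 0.1909]
tool_rot: [[-0.966, 0.259, 0.002], [0.259, 0.966, -0.001], [-0.002, -0.0, -1.0]]
contact_force: [0.3, 0.2, 0.2]
gripper_width: 0.0858
finger_force: 0.0
```

```bash
python3 - <<'E'
from h import *
t=optics.snapshot('top')[:,:,::-1].copy();s=optics.snapshot('scene')[:,:,::-1].copy()
print(robot.observe()['tcp_pos'])
cv2.imwrite('pics/g6.png',np.vstack([np.hstack([crop(t,145,135,66,60,5),crop(t,290,135,66,60,5)]),np.hstack([crop(s,245,210,110,90,3),crop(s,150,130,110,90,3)])]))
E
```

```text
[0.47320473 0.06784077 0.19049295]
```

View pics/g6.png

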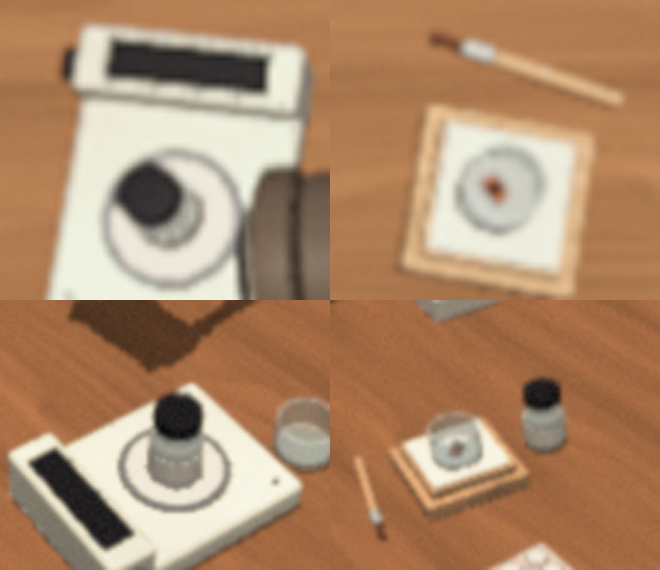

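The jar stands upright in the ring: base near (175,222) in the top crop, ring centre (173,219). The dish is upright on the card with the fossil inside, and the spare jar and spare dish have not moved. Handing in.

```bash
python3 -c "
from cell import workorder; print(workorder.job_done())"
```

```text
the job is handed in; nothing more can be done
None
```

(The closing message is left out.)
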